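Set out the market stall's display

ROBOT

A 6-joint arm with a two-finger parallel gripper is mounted at the origin on the work surface. World frame = base frame: x ahead of the robot, y to its left, z up, the work surface at z = 0. Lengths are in mm, angles in rad, forces in N, time in s.
With the tool pointing down it reaches from about 275 to 750 mm from the base axis. Payload 10.2 kg.
Tool frame: the origin (TCP) lies at the very end of the fingers, on their centre line; the grasp point (between the pads) lies 19 mm behind it (ctrl.tcp_to_grasp is the distance from the TCP to the grasp point, in mm); z points along the fingers, x is the direction in which the jaws open and shut, and the axes are right-handed (so a half turn about z gives the same grasp; the last joint's range is limited). The gripper opens to 85 mm and grips with 20 to 120 N. Pads are 22 mm wide; open, the fingers measure 114 mm over their backs; the gripper's body (76 mm by 85 mm) begins 54 mm behind the grasp point. The pads swing forward as they close: fully open they stand 13 mm farther back than shut.
Start: joints at [-1.392, 0.313, 1.498, -0, 1.331, -0.223], TCP at [205.303, -483.199, 205.994] pointing down, gripper open.
Joint ranges: [-2.94, 2.94], [-0.97, 2.17], [0.19, 2.56], [-1.23, 4.37], [0.02, 3.11], [-2.88, 2.88]. Speed limits (rad/s): [2.39, 2.39, 3.01, 3.14, 3.14, 3.14].

INTERFACE

Orientations are given as a unit quaternion [w, x, y, z].
In Python, from rig import monitor, vision, order, ctrl gives the robot as it stands. The module is installed in compiled form; this text tells all that it offers.
- The arm moves only by the shell command python3 -m pendant 'ROWS' [FORCE]. ROWS is JSON, a list that holds one entry, the list of rows, each a list of 5 numbers: the closure, from -1 (fully open) to 1 (shut), then the shift along the world's x, y, z in m, then the turn about the world's z in degrees. In form: [[[fingers, dx, dy, dz, spin], ...]]. A call has 1 to 20 rows; each row is the pose to reach, as a shift and turn from the pose commanded when the call began; what a row does not reach only later rows make up. A row lasts 1/10 s, in which the tool goes at most 50 mm and 8.59 degrees, less where a joint would pass 70% of its speed; a pose out of reach is approached as far as the arm can. A call with a gripper value outside its range is refused whole. The fingers move at their own pace and stop on an object; FORCE is the grip in N (left out, the last holds). Time passes only in rows, so rows that repeat a pose let the fingers close. It gives the time, the measured TCP pose, the force and the opening at its end, in the units of the state.
- monitor.sense(): the state, without advancing time (a new reading comes with each control period).
- vision.capture(name): name is "scene" or "top"; returns (picture, depth): 480x640x3 uint8, red, green, blue; 480x640 float32, mm along the optical axis (not along the pixel's ray), 0 where there is no reading.
- vision.camera_info(name): a dict with "fov_y" (degrees; the focal length in pixels is half the picture's height over the tangent of half this angle, whatever the lens; pixels are square), "cx", "cy" (the principal point, pixels), "distortion" ([k1, k2, p1, p2, k3] as OpenCV has them; the pictures are not rectified), "R" (3x3) and "t" (3): a world point X has camera coordinates R X + t. Camera axes: x right, y down, z forward; pixel columns grow to the right and rows downward; lengths in mm; the calibration is good to about 2 mm. A picture is of the moment at which its call begins. camera_info takes no time and is no camera call.
- order.finish_job(): hands the job in, once; it reports no verdict.
The state is a dict: "time_s": time; "joints": joint angles; "dq": joint speeds; "tau": joint torques, N m; "eef_pos": TCP position; "ee_rot": TCP orientation; "force": force on the tool from outside, world axes, zero at the start; "wrist_torque": the same for the moment, N m; "grip_width": opening from 0.0 (shut) to 1.0 (fully open).
Only numpy, scipy, OpenCV 4.12 (cv2) and the standard library are available. Lean on these libraries where they do the work, as an engineer would, in place of code of your own. Each camera call takes 0.05 s, during which the arm holds its last target.

TASK

Set out the stall's display, everything upright and centred and nothing knocked over: the wide yellow tin on the green mat midway between the wooden bowl and the scale, with the small red tin centred on top of it; the amber jar on the mat right beside the wooden bowl; and the white cup on the mat in front of the yellow tin (on the robot's side). The mat beside the scale stays empty for customers.

Things in the scene. Friction and masses are not known exactly. Their poses are not given: they have to be found in the camera images.
- tin_wide: loose closed round tin, yellow with a pale band, 64 mm across, 45 mm tall, flat top, about 0.24 kg; origin at the centre of its underside, z up
- tin_small: loose closed round tin, red with a pale band, 44 mm across, 40 mm tall, about 0.12 kg; origin at the centre of its underside, z up
- jar: loose round amber glass jar with a black cap and pale band, 52 mm across, 70 mm tall (the cap is the top 18 mm and 51 mm across), about 0.22 kg; origin at the centre of its underside, z up
- cup: loose white ceramic drinking cup, round, open at the top, empty, 58 mm across at the rim, 52 mm at the foot, 58 mm tall, wall 4 mm, about 0.12 kg; origin at the centre of its underside, z up
- bowl: dark wooden bowl, fixed, 110 mm across, 45 mm tall, at one end of the row of mats (left or right end, changes), its centre 135 mm from the centre of the nearest mat; origin at the centre of its underside
- scale: flat white counter scale with a square steel pan and a blank dark display, fixed, 130 mm deep, 120 mm wide, 40 mm tall, at the other end of the row, its centre 135 mm from the centre of the nearest mat; origin at the centre of its underside
- mat_1: one of four identical flat green round display mats, fixed, 84 mm across and 4 mm thick, origin at the centre of its underside on the counter. Three mats stand in a row (120 mm apart) between bowl and scale; the fourth lies 120 mm in front of the middle one (nearer the robot). Which numbered mat lies where changes at every start.
- mat_2: one of four identical flat green round display mats, fixed, 84 mm across and 4 mm thick, origin at the centre of its underside on the counter. Three mats stand in a row (120 mm apart) between bowl and scale; the fourth lies 120 mm in front of the middle one (nearer the robot). Which numbered mat lies where changes at every start.
- mat_3: one of four identical flat green round display mats, fixed, 84 mm across and 4 mm thick, origin at the centre of its underside on the counter. Three mats stand in a row (120 mm apart) between bowl and scale; the fourth lies 120 mm in front of the middle one (nearer the robot). Which numbered mat lies where changes at every start.
- mat_4: one of four identical flat green round display mats, fixed, 84 mm across and 4 mm thick, origin at the centre of its underside on the counter. Three mats stand in a row (120 mm apart) between bowl and scale; the fourth lies 120 mm in front of the middle one (nearer the robot). Which numbered mat lies where changes at every start.
There are look-alikes about, which are no part of the job. There is more than one size of the tin_small; the one meant has the size given above. Leave any pink look-alike of the cup alone.

How it is judged (in metres and radians):
At the end, for the whole second after the job is handed in: Yellow tin on the mat midway between bowl and scale, jar on the mat beside the bowl, cup on the mat in front of the yellow tin, each within 12 mm of the mat's centre; red tin on the yellow tin, within 10 mm of its centre; all upright (0.1 rad) and at rest; the mat by the scale empty (((horizontal distance between tin_wide and mat_1 below 0.012 m and horizontal distance between mat_1 and bowl below 0.268 m and horizontal distance between mat_1 and scale below 0.268 m) or (horizontal distance between tin_wide and mat_2 below 0.012 m and horizontal distance between mat_2 and bowl below 0.268 m and horizontal distance between mat_2 and scale below 0.268 m) or (horizontal distance between tin_wide and mat_3 below 0.012 m and horizontal distance between mat_3 and bowl below 0.268 m and horizontal distance between mat_3 and scale below 0.268 m) or (horizontal distance between tin_wide and mat_4 below 0.012 m and horizontal distance between mat_4 and bowl below 0.268 m and horizontal distance between mat_4 and scale below 0.268 m)) and ((horizontal distance between jar and mat_1 below 0.012 m and horizontal distance between mat_1 and bowl below 0.18 m) or (horizontal distance between jar and mat_2 below 0.012 m and horizontal distance between mat_2 and bowl below 0.18 m) or (horizontal distance between jar and mat_3 below 0.012 m and horizontal distance between mat_3 and bowl below 0.18 m) or (horizontal distance between jar and mat_4 below 0.012 m and horizontal distance between mat_4 and bowl below 0.18 m)) and ((horizontal distance between cup and mat_1 below 0.012 m and horizontal distance between mat_1 and bowl above 0.268 m and horizontal distance between mat_1 and scale above 0.268 m) or (horizontal distance between cup and mat_2 below 0.012 m and horizontal distance between mat_2 and bowl above 0.268 m and horizontal distance between mat_2 and scale above 0.268 m) or (horizontal distance between cup and mat_3 below 0.012 m and horizontal distance between mat_3 and bowl above 0.268 m and horizontal distance between mat_3 and scale above 0.268 m) or (horizontal distance between cup and mat_4 below 0.012 m and horizontal distance between mat_4 and bowl above 0.268 m and horizontal distance between mat_4 and scale above 0.268 m)) and horizontal distance between tin_small and tin_wide below 0.01 m and z of tin_small in the frame of tin_wide between 0.041 and 0.05 m and angle between each of tin_wide, tin_small, jar, cup's own z axis and vertical below 0.1 rad and linear speed of each of tin_wide, tin_small, jar, cup below 0.02 m/s and angular speed of each of tin_wide, tin_small, jar, cup below 0.2 rad/s and height (world z) of each of tin_wide, jar, cup below 0.01 m); the robot touches nothing.
It fails at once if the yellow tin is knocked over (angle between tin_wide's own z axis and vertical above 0.8 rad).
It fails at once if the red tin is knocked over (angle between tin_small's own z axis and vertical above 0.8 rad).
It fails at once if the amber jar is knocked over (angle between jar's own z axis and vertical above 0.8 rad).
It fails at once if the white cup is knocked over (angle between cup's own z axis and vertical above 0.8 rad).
It also fails if it takes over 112 s, if anything falls off the work surface, if the arm or the gripper's body presses on something with over 40 N, if the wrist force passes 120 N, or if a joint passes its speed limit or range.

## Working session

There is one attempt and no reset: what is moved stays moved. The work goes in short steps, Python scripts to look and compute and a shell command to move; the robot and the scene stay as the last step left them, time stands still between calls to the robot, and variables do not carry over. Pictures are saved under pics/ and viewed, and the job is handed in when it is done.

```bash
mkdir -p pics; python3 - <<'E'
from rig import monitor, vision, order, ctrl
import cv2
print(monitor.sense(), ctrl.tcp_to_grasp)
for n in("scene","top"):
    p,d=vision.capture(n); cv2.imwrite(f"pics/{n}0.png",p[:,:,::-1]); print(n,vision.camera_info(n))
E
```

```text
{'time_s': 0.0, 'joints': array([-1.39239197e+00,  3.13453956e-01,  1.49843175e+00, -1.60141404e-05,
        1.33103828e+00, -2.23424017e-01]), 'dq': array([-0.00039979, -0.00059217,  0.00089558, -0.0002236 ,  0.00217249,
        0.00057506]), 'tau': array([-1.53231133e-03, -4.12270975e+01, -2.59744924e+01, -2.80651411e-04,
        4.14764945e-03, -3.01391663e-05]), 'eef_pos': array([ 205.2472253 , -482.89292056,  205.435095  ]), 'ee_rot': array([-4.75799080e-04,  8.33997790e-01, -5.51767381e-01, -4.65605438e-04]), 'force': array([-0.81473546, -0.506621  , -0.2362864 ]), 'wrist_torque': array([-0.02324191,  0.07096081,  0.02283051]), 'grip_width': 1.0012159047710187} 18.700000000000003
scene {'fov_y': 49.23460097649832, 'cx': 320.8067329532527, 'cy': 233.15115390402096, 'distortion': array([0.01744006, 0.        , 0.        , 0.        , 0.        ]), 'R': array([[-0.15412234,  0.98795133, -0.01408829],
       [ 0.7667275 ,  0.11059325, -0.63237494],
       [-0.62319759, -0.10826499, -0.77453435]]), 't': array([  62.0029537 , -345.76347366, 1433.79518995])}
top {'fov_y': 57.27784110801993, 'cx': 321.2162237402548, 'cy': 238.03554713396102, 'distortion': array([-0.07870005,  0.        ,  0.        ,  0.        ,  0.        ]), 'R': array([[-0.02043398, -0.99976298,  0.00751198],
       [-0.99463885,  0.01956629, -0.10154169],
       [ 0.10137064, -0.00954661, -0.99480292]]), 't': array([ -4.72383667, 477.2635191 , 816.41184441])}
```

View pics/scene0.png

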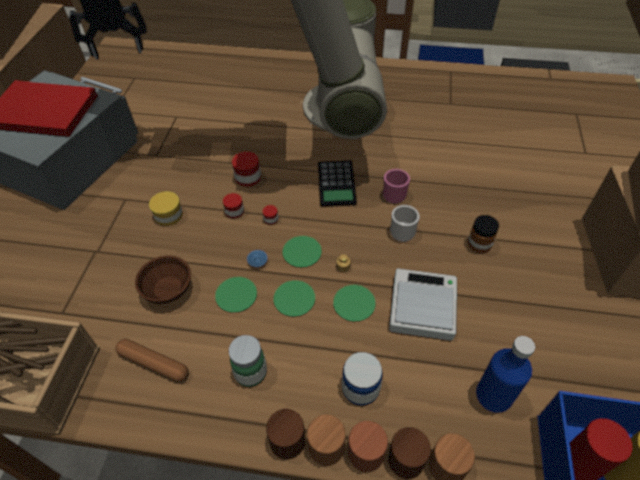

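View pics/top0.png

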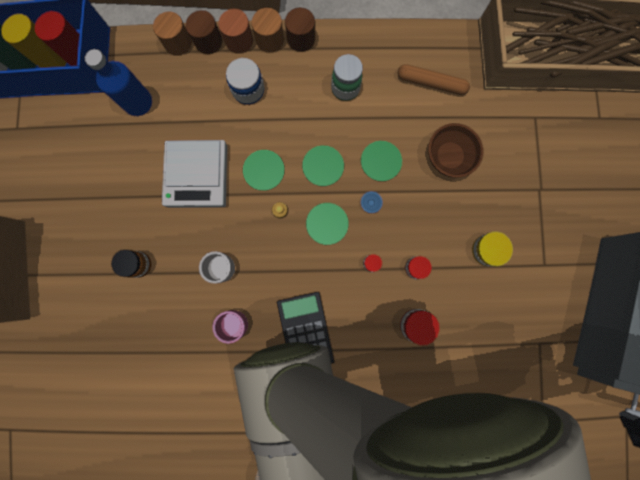

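```bash
cat > h.py <<'E'
from rig import monitor, vision, order, ctrl
import cv2, numpy as np
def K(ci):
    f=240/np.tan(np.radians(ci['fov_y'])/2); return np.array([[f,0,ci['cx']],[0,f,ci['cy']],[0,0,1]])
def cast(ci,uv,z):
    n=cv2.undistortPoints(np.float64(uv).reshape(-1,1,2),K(ci),ci['distortion']).reshape(-1,2)
    r=np.c_[n,np.ones(len(n))]@ci['R']; c=-ci['R'].T@ci['t']
    return c+r*((z-c[2])/r[:,2])[:,None]
def cloud(ci,d):
    v,u=np.mgrid[:480,:640]; n=cv2.undistortPoints(np.stack([u,v],-1).reshape(-1,1,2).astype(float),K(ci),ci['distortion']).reshape(-1,2)
    P=(np.c_[n,np.ones(len(n))]*d.reshape(-1,1)-ci['t'])@ci['R']; P[d.ravel()==0]=np.nan
    return P.reshape(480,640,3)
def circ(P):
    P=P[:,:2]; A=np.c_[2*P,np.ones(len(P))]; s=np.linalg.lstsq(A,(P**2).sum(1),rcond=None)[0]
    r=np.sqrt(s[2]+s[0]**2+s[1]**2); return np.r_[s[:2],2*r]
def blobs(mask,amin=40):
    cs,_=cv2.findContours(mask.astype(np.uint8),cv2.RETR_EXTERNAL,cv2.CHAIN_APPROX_NONE)
    return [c[:,0,:] for c in cs if cv2.contourArea(c)>amin]
E
cat > m.py <<'E'
from h import *
np.set_printoptions(precision=1,suppress=True)
for n in("scene","top"):
    ci=vision.camera_info(n); p,d=vision.capture(n); P=cloud(ci,d); hsv=cv2.cvtColor(p,cv2.COLOR_RGB2HSV); H,S,V=cv2.split(hsv)
    M={'green':((H>55)&(H<85)&(S>100)&(V>60),4),'red':(((H<6)|(H>174))&(S>190)&(V>100),40),'yel':((H>24)&(H<33)&(S>170)&(V>120),45)}
    for k,(m,z) in M.items():
        for c in blobs(m):
            u=c.mean(0); X=circ(cast(ci,c,z)); q=P[int(u[1]),int(u[0])]
            if X[0]<250 or X[0]>800 or abs(X[1])>400: continue
            print(n,k,u,'circ',X,'depthpt',q)
    m=(V<60); 
    W=P
    for k,zz,uv,r in [('cup',58,dict(scene=(404,220),top=(217,267))[n],30),('jar',70,dict(scene=(485,224),top=(126,263))[n],30),('bowl',45,dict(scene=(164,280),top=(455,151))[n],45),('big',60,dict(scene=(246,160),top=(421,327))[n],30)]:
        v,u=np.mgrid[:480,:640]
        w=((u-uv[0])**2+(v-uv[1])**2<r*r)&(abs(P[...,2]-zz)<7)
        if w.sum()<10: print(n,k,'none',P[uv[1],uv[0]]);continue
        c=max(blobs(w,0),key=len); print(n,k,c.mean(0),'circ',circ(cast(ci,c,zz)),np.median(P[w],0),np.nanmax(P[w][:,2]),w.sum())
E
python3 m.py
```

```text
scene green [247.6 367.4] circ [765.  -81.8  51.2] depthpt [811.7 -60.2  72.4]
scene green [354.1 302.7] circ [618.1  99.8  78.2] depthpt [616.7  99.9   3.2]
scene green [294.  298.3] circ [624.8 -19.3  78.1] depthpt [626.1 -21.    4.6]
scene green [235.7 294.3] circ [ 633.  -136.7   78.1] depthpt [ 633.3 -138.1    4. ]
scene green [301.5 251.4] circ [507.5 -25.   77.8] depthpt [507.4 -26.3   3.7]
scene green [337.6 195. ] circ [334.8  29.2  51.4] depthpt [344.8  28.9  15.1]
scene red [269.8 210.9] circ [ 435.5 -106.7   24.3] depthpt [ 425.1 -111.9   30. ]
scene red [231.2 199.8] circ [ 416.8 -196.1   31.6] depthpt [ 413.5 -200.1   39.8]
scene cup [404.5 216.8] circ [426.3 183.1  59. ] [427.1 183.2  57.3] 63.90968790120864 221
scene jar [486.5 225.4] circ [436.1 348.2  51.8] [437.6 348.1  70.7] 76.94944658504147 421
scene bowl [162.7 278.7] circ [ 642.4 -275.4  108. ] [ 637.5 -281.7   44.3] 50.0668212643007 608
scene big [244.5 161.8] circ [ 311.2 -191.9   63.1] [ 309.3 -192.6   58. ] 62.470902365927905 428
top green [326.9 223.1] circ [508.3 -26.2  78.3] depthpt [508.6 -24.5   4.3]

[... 230 characters left out ...]
  3.1]
top red [434.6 325.8] circ [ 307.  -216.4   27.5] depthpt [ 310.3 -216.7   54.4]
top red [419.6 267.3] circ [ 417.1 -197.6   39.2] depthpt [ 417.2 -196.2   40.7]
top red [373.  262.8] circ [ 427.3 -109.9   28.6] depthpt [ 429.  -109.5   29.7]
top yel [495.4 248.3] circ [ 448.8 -343.    62. ] depthpt [ 449.5 -341.9   45.9]
top cup [214.6 266.6] circ [425.1 182.   56.3] [426.5 181.5  56.9] 61.599581813313684 229
top jar [124.8 262.5] circ [434.5 345.4  50. ] [434.1 344.9  69.7] 74.54468031612922 611
top bowl [455.3 149.7] circ [ 641.6 -277.   106.3] [ 649.  -283.2   43.7] 49.37591458776901 601
top big [421.9 327.7] circ [ 306.7 -193.2   61.7] [ 306.3 -193.6   56.9] 61.76485936809835 953
```

```bash
python3 -m pendant '[[[-1,0.04,0.023,0,0],[-1,0.08,0.046,0,0],[-1,0.12,0.069,0,0],[-1,0.16,0.092,0,0],[-1,0.2,0.115,-0.03,0],[-1,0.23,0.132,-0.06,0],[-1,0.2435,0.14,-0.09,0],[-1,0.2435,0.14,-0.11,0],[-1,0.2435,0.14,-0.12,0],[-1,0.2435,0.14,-0.12,0],[-1,0.2435,0.14,-0.12,0]]]' 40
```

```text
time_s: 1.3
eef_pos: [448.9, -343.9, 87.0]
ee_rot: [0.0, 0.834, -0.552, 0.001]
force: [0.5, 0.2, 0.2]
grip_width: 1.001
```

```bash
python3 -m pendant '[[[-1,0,0.001,-0.025,0],[-1,0,0.001,-0.05,0],[-1,0,0.001,-0.065,0],[-1,0,0.001,-0.079,0],[-1,0,0.001,-0.079,0],[-1,0,0.001,-0.079,0],[0,0,0.001,-0.079,0],[0.5,0,0.001,-0.079,0],[1,0,0.001,-0.079,0],[1,0,0.001,-0.079,0],[1,0,0.001,-0.079,0],[1,0,0.001,-0.079,0]]]' 40
python3 - <<'E'
from h import *
for n in("scene","top"):
    p,d=vision.capture(n); cv2.imwrite(f"pics/{n}1.png",p[:,:,::-1])
E
```

```text
time_s: 2.5
eef_pos: [449.3, -342.9, 8.6]
ee_rot: [0.0, 0.834, -0.552, 0.001]
force: [-1.0, 1.3, 7.4]
grip_width: 0.721
```

View pics/scene1.png

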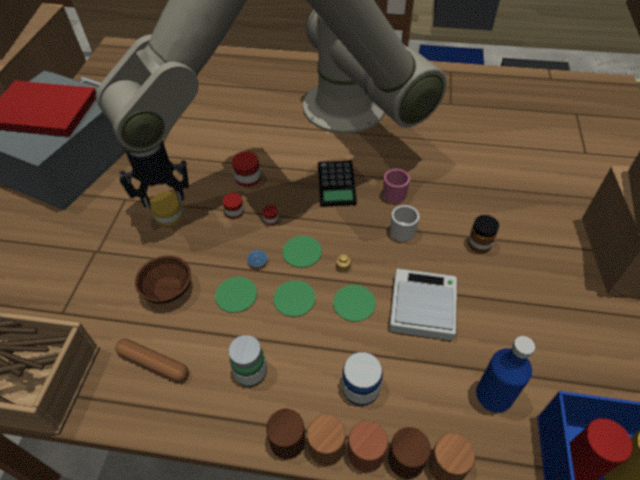

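```bash
python3 -m pendant '[[[1,0,0,0,0],[1,0,0,0.015,0],[1,0,0,0.035,0],[1,0.005,0.01,0.06,0],[1,0.016,0.03,0.08,0],[1,0.03,0.056,0.09,0],[1,0.046,0.084,0.09,0],[1,0.062,0.113,0.09,0],[1,0.078,0.143,0.09,0],[1,0.094,0.172,0.09,0],[1,0.11,0.202,0.09,0],[1,0.126,0.231,0.09,0],[1,0.142,0.26,0.09,0],[1,0.156,0.286,0.09,0],[1,0.167,0.306,0.085,0],[1,0.173,0.318,0.075,0],[1,0.176,0.323,0.065,0],[1,0.176,0.323,0.055,0],[1,0.176,0.323,0.05,0],[1,0.176,0.323,0.05,0]]]'
python3 - <<'E'
from h import *
for n in("scene","top"):
    p,d=vision.capture(n); cv2.imwrite(f"pics/{n}2.png",p[:,:,::-1])
print(monitor.sense()['eef_pos'])
E
```

```text
time_s: 4.6
eef_pos: [624.1, -20.1, 56.0]
ee_rot: [0.0, 0.834, -0.552, -0.001]
force: [0.4, 1.1, -2.8]
grip_width: 0.72
[624.81011295 -19.95809595  57.26010469]
```

View pics/scene2.png

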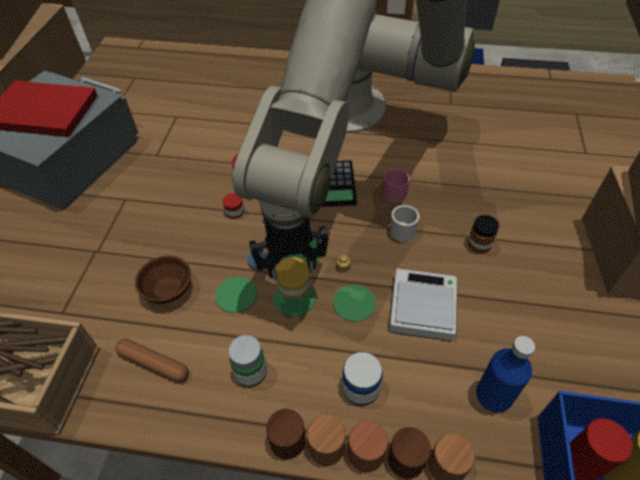

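```bash
python3 -m pendant '[[[1,0,0,-0.015,0],[1,0,0,-0.03,0],[1,0,0,-0.038,0],[1,0,0,-0.042,0],[1,0,0,-0.0445,0],[1,0,0,-0.0445,0],[1,0,0,-0.0445,0],[-1,0,0,-0.0445,0],[-1,0,0,-0.0445,0],[-1,0,0,-0.0445,0],[-1,0,0,-0.0445,0],[-1,0,0,-0.02,0],[-1,0,0,0.01,0],[-1,0,0,0.05,0],[-1,-0.02,-0.018,0.08,4],[-1,-0.05,-0.043,0.08,8],[-1,-0.09,-0.076,0.08,13],[-1,-0.13,-0.11,0.08,17],[-1,-0.168,-0.143,0.08,17],[-1,-0.2,-0.17,0.08,17]]]'
python3 m.py; python3 - <<'E'
from h import *
for n in("scene","top"):
    p,d=vision.capture(n); cv2.imwrite(f"pics/{n}3.png",p[:,:,::-1])
print(monitor.sense()['eef_pos'])
E
```

```text
time_s: 6.7
eef_pos: [423.2, -190.3, 137.2]
ee_rot: [0.0, 0.906, -0.422, 0.0]
force: [-0.1, -0.2, 0.4]
grip_width: 1.002
scene green [249.3 366.4] circ [764.1 -81.8  52.7] depthpt [810.4 -56.8  74.6]
scene green [293.7 305. ] circ [624.4 -19.2  72.6] depthpt [653.8 -14.6  24.7]
scene green [353.8 302.7] circ [618.   99.8  78. ] depthpt [617.1  98.    3.3]
scene green [235.8 294.4] circ [ 633.  -136.8   78.3] depthpt [ 632.3 -138.5    2.4]
scene green [301.4 251.4] circ [507.3 -25.1  77.9] depthpt [507.5 -26.3   3.7]
scene green [337.5 194.9] circ [334.   29.   51.4] depthpt [343.7  28.8  17.2]
scene red [269.6 211. ] circ [ 434.9 -107.6   23.7] depthpt [ 428.4 -111.1   30.4]
scene red [242.1 157.2] circ [ 277.2 -207.2   31.3] depthpt [ 295.  -202.7   57.4]
scene cup [404.4 216.9] circ [426.4 182.9  59.2] [426.8 183.   57. ] 62.80544117849492 228
scene jar [486.4 225. ] circ [436.2 348.4  52. ] [436.9 348.2  70.7] 74.75293874838795 421
scene bowl [163.  279.1] circ [ 642.3 -275.5  107.8] [ 634.8 -282.4   44.1] 50.3651879444243 619
scene big [244.5 161.4] circ [ 310.6 -192.2   62.4] [ 
[... 163 characters left out ...]
75.3] depthpt [598.  -19.9  48.8]
top green [263.2 169.4] circ [619.   98.4  79.1] depthpt [620.3  99.1   2.5]
top green [381.  160.5] circ [ 633.1 -137.7   79.1] depthpt [ 634.4 -137.8    2.8]
top red [372.9 262.8] circ [ 427.4 -109.9   28.2] depthpt [ 428.9 -109.3   31.5]
top yel [322.4 159.7] circ [624.8 -19.3  62.1] depthpt [625.6 -18.6  47.4]
top cup [214.6 266.5] circ [425.1 182.1  56.3] [427.  181.7  57. ] 61.04776474000383 232
top jar [124.8 262.5] circ [434.5 345.4  50. ] [434.1 345.8  69.7] 74.27972340877287 609
top bowl [455.5 149.6] circ [ 641.6 -277.   106.4] [ 649.5 -281.2   43.7] 48.50634640154808 603
top big none [355.2 -87.1 510.9]
[ 424.66487255 -189.78575574  137.35944267]
```

View pics/scene3.png

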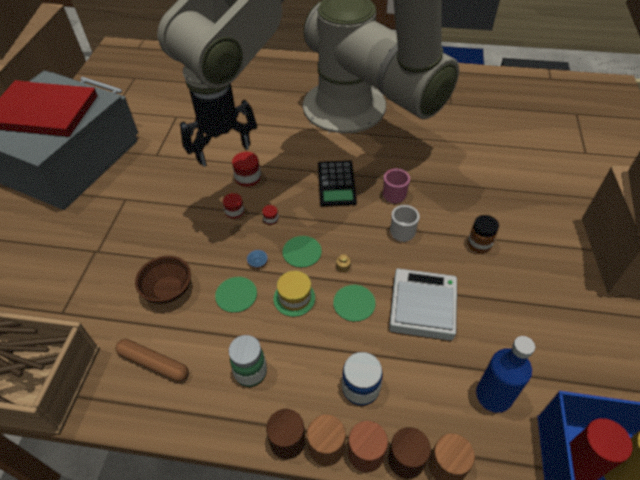

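```bash
python3 -m pendant '[[[-1,-0.0077,-0.0076,-0.02,0],[-1,-0.0077,-0.0076,-0.05,0],[-1,-0.0077,-0.0076,-0.08,0],[-1,-0.0077,-0.0076,-0.105,0],[-1,-0.0077,-0.0076,-0.12,0],[-1,-0.0077,-0.0076,-0.128,0],[-1,-0.0077,-0.0076,-0.128,0],[0,-0.0077,-0.0076,-0.128,0],[0.5,-0.0077,-0.0076,-0.128,0],[1,-0.0077,-0.0076,-0.128,0],[1,-0.0077,-0.0076,-0.128,0],[1,-0.0077,-0.0076,-0.128,0],[1,-0.0077,-0.0076,-0.128,0],[1,-0.0077,-0.0076,-0.128,0]]]' 40
python3 - <<'E'
from h import *
for n in("scene",):
    p,d=vision.capture(n); cv2.imwrite(f"pics/{n}4.png",p[:,:,::-1])
print(monitor.sense()['eef_pos'],monitor.sense()['grip_width'])
E
```

```text
time_s: 8.3
eef_pos: [417.5, -197.1, 10.1]
ee_rot: [0.0, 0.906, -0.422, 0.001]
force: [-2.2, 2.8, 8.8]
grip_width: 0.478
[ 417.57166234 -197.06964508   10.08948606] 0.47932463117531954
```

View pics/scene4.png

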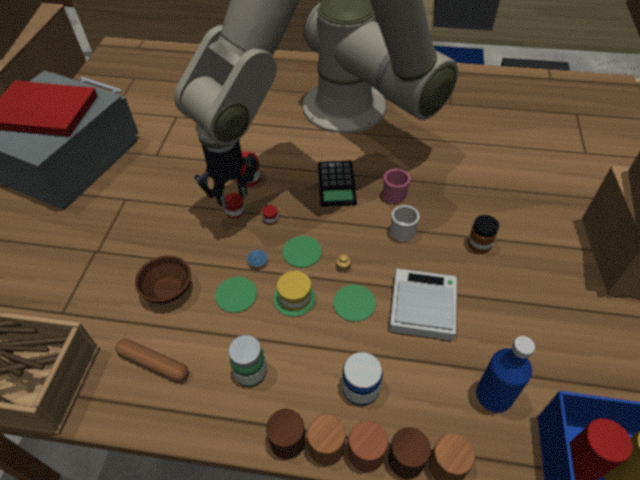

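```bash
python3 -m pendant '[[[1,0,0,0.015,0],[1,0,0,0.035,0],[1,0,0,0.06,0],[1,0.008,0.007,0.085,0],[1,0.022,0.019,0.1,0],[1,0.042,0.036,0.105,0],[1,0.064,0.055,0.105,0],[1,0.086,0.074,0.105,0],[1,0.108,0.093,0.105,0],[1,0.13,0.112,0.105,0],[1,0.152,0.131,0.1,0],[1,0.172,0.149,0.095,0],[1,0.188,0.163,0.09,0],[1,0.2,0.173,0.085,0],[1,0.2065,0.178,0.08,0],[1,0.2065,0.178,0.075,0],[1,0.2065,0.178,0.07,0],[1,0.2065,0.178,0.07,0],[1,0.2065,0.178,0.07,0],[1,0.2065,0.178,0.07,0]]]'
python3 - <<'E'
from h import *
for n in("scene","top"):
    p,d=vision.capture(n); cv2.imwrite(f"pics/{n}5.png",p[:,:,::-1])
print(monitor.sense()['eef_pos'],monitor.sense()['grip_width'])
E
```

```text
time_s: 10.35
eef_pos: [623.6, -19.2, 79.4]
ee_rot: [-0.0, 0.906, -0.423, 0.0]
force: [-0.7, -0.0, -1.1]
grip_width: 0.476
[623.64605862 -18.99721277  79.37916522] 0.47907265876354527
```

View pics/scene5.png

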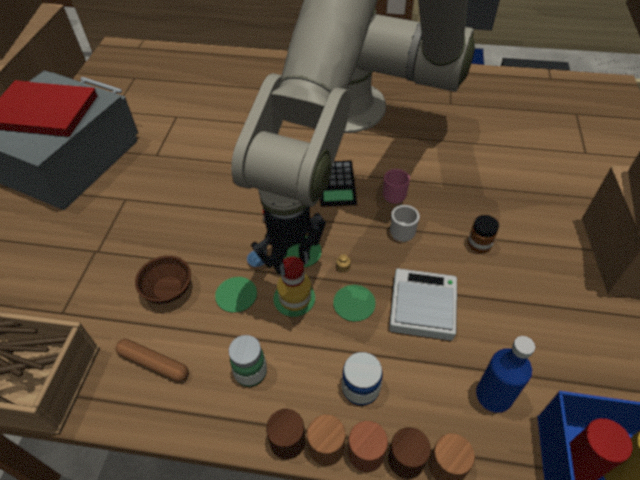

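```bash
python3 -m pendant '[[[1,0,0,-0.008,0],[1,0,0,-0.014,0],[1,0,0,-0.018,0],[1,0,0,-0.02,0],[1,0,0,-0.02,0],[1,0,0,-0.02,0],[-1,0,0,-0.02,0],[-1,0,0,-0.02,0],[-1,0,0,-0.02,0],[-1,0,0,-0.02,0],[-1,0,0,0,0],[-1,0,0,0.03,0],[-1,0,0,0.06,0],[-1,-0.02,0.039,0.07,0],[-1,-0.04,0.078,0.07,0],[-1,-0.06,0.117,0.07,0],[-1,-0.08,0.156,0.07,0],[-1,-0.1,0.195,0.07,0],[-1,-0.12,0.234,0.07,0],[-1,-0.14,0.273,0.07,0]]]'
python3 - <<'E'
from h import *
for n in("scene","top"):
    ci=vision.camera_info(n)
    p,d=vision.capture(n); cv2.imwrite(f"pics/{n}6.png",p[:,:,::-1])
    H,S,V=cv2.split(cv2.cvtColor(p,cv2.COLOR_RGB2HSV))
    for c in blobs(((H<6)|(H>174))&(S>190)&(V>80)):
        X=circ(cast(ci,c,89))
        if X[0]>550 and X[0]<700 and abs(X[1])<100: print(n,X)
print(monitor.sense()['eef_pos'],monitor.sense()['grip_width'])
E
```

```text
time_s: 12.45
eef_pos: [482.7, 255.6, 149.2]
ee_rot: [-0.0, 0.906, -0.423, 0.0]
force: [0.8, 0.1, 0.7]
grip_width: 1.002
scene [623.25952159 -17.77274024  36.40696523]
top [620.89711595 -19.30442405  39.64070591]
[481.24048083 257.96405149 149.20362324] 1.0001419769581499
```

View pics/scene6.png

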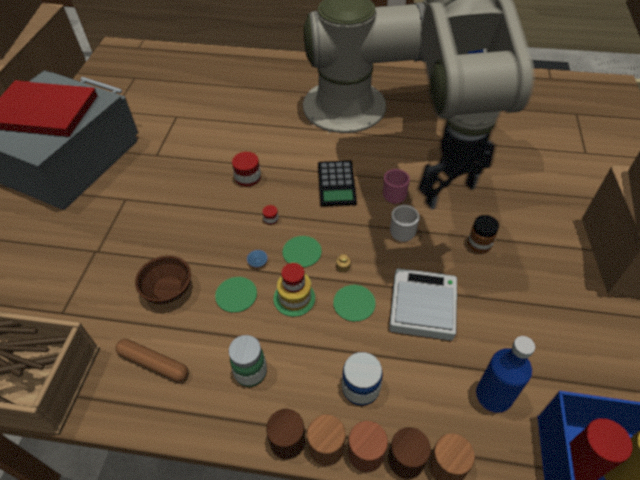

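View pics/top6.png

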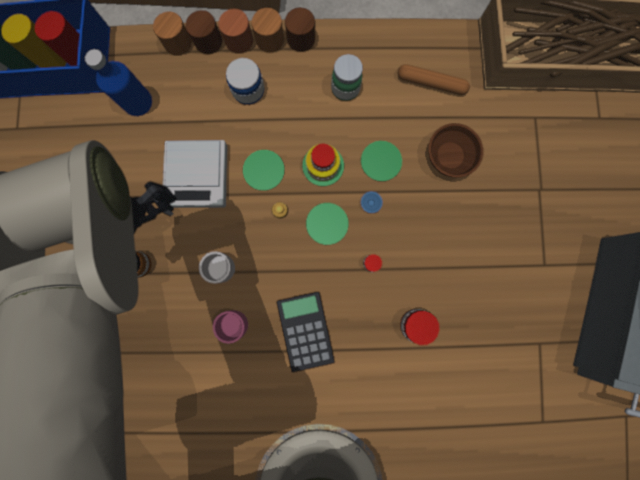

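```bash
python3 -m pendant '[[[-1,-0.016,0.031,-0.01,0],[-1,-0.032,0.062,-0.02,0],[-1,-0.045,0.086,-0.03,0],[-1,-0.048,0.092,-0.035,0],[-1,-0.048,0.092,-0.035,0],[-1,-0.048,0.092,-0.035,0]]]'
python3 - <<'E'
from h import *
print(monitor.sense()['eef_pos'])
E
```

```text
time_s: 13.15
eef_pos: [436.4, 345.4, 114.3]
ee_rot: [-0.0, 0.906, -0.423, 0.0]
force: [-0.6, -0.8, 0.9]
grip_width: 0.999
[436.44220392 345.37270684 114.27328317]
```

```bash
python3 -m pendant '[[[-1,0,0,-0.02,0],[-1,0,0,-0.045,0],[-1,0,0,-0.07,0],[-1,0,0,-0.088,0],[-1,0,0,-0.098,0],[-1,0,0,-0.1,0],[-1,0,0,-0.1,0],[0,0,0,-0.1,0],[0.5,0,0,-0.1,0],[1,0,0,-0.1,0],[1,0,0,-0.1,0],[1,0,0,-0.1,0],[1,0,0,-0.1,0],[1,0,0,-0.1,0]]]' 40
python3 - <<'E'
from h import *
for n in("scene",):
    p,d=vision.capture(n); cv2.imwrite(f"pics/{n}7.png",p[:,:,::-1])
print(monitor.sense()['eef_pos'],monitor.sense()['grip_width'])
E
```

```text
time_s: 14.55
eef_pos: [435.9, 346.5, 15.0]
ee_rot: [-0.001, 0.906, -0.422, 0.0]
force: [-1.3, -0.1, 5.2]
grip_width: 0.59
[435.96052515 346.47513625  14.98994136] 0.5884447716710268
```

View pics/scene7.png

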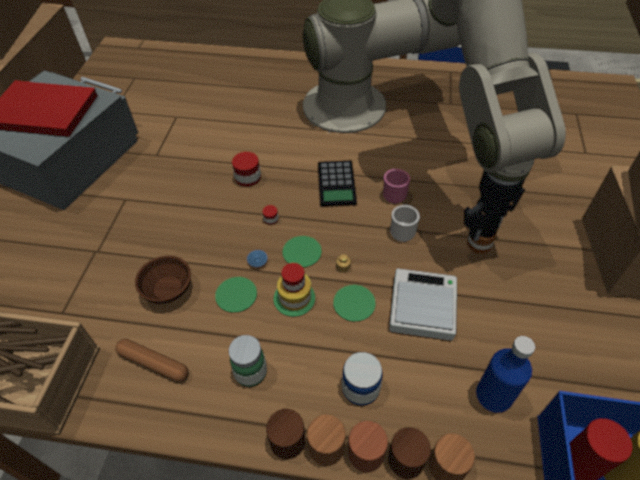

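```bash
python3 -m pendant '[[[1,0,0,0.015,0],[1,0,0,0.04,0],[1,0,0,0.07,0],[1,0.001,-0.005,0.1,0],[1,0.006,-0.018,0.125,0],[1,0.016,-0.04,0.14,0],[1,0.028,-0.07,0.14,0],[1,0.041,-0.1,0.14,0],[1,0.053,-0.13,0.14,0],[1,0.065,-0.16,0.14,0],[1,0.077,-0.19,0.14,0],[1,0.09,-0.22,0.14,0],[1,0.102,-0.25,0.14,0],[1,0.114,-0.28,0.14,0],[1,0.126,-0.31,0.14,0],[1,0.138,-0.34,0.14,0],[1,0.151,-0.37,0.14,0],[1,0.163,-0.4,0.14,0],[1,0.175,-0.43,0.14,0],[1,0.185,-0.455,0.14,0]]]'
python3 -m pendant '[[[1,0.007,-0.017,-0.005,0],[1,0.011,-0.026,-0.015,0],[1,0.012,-0.029,-0.035,0],[1,0.012,-0.029,-0.06,0],[1,0.012,-0.029,-0.08,0],[1,0.012,-0.029,-0.095,0],[1,0.012,-0.029,-0.1,0],[1,0.012,-0.029,-0.1,0],[1,0.012,-0.029,-0.1,0]]]'
python3 - <<'E'
from h import *
for n in("scene","top"):
    p,d=vision.capture(n); cv2.imwrite(f"pics/{n}8.png",p[:,:,::-1])
print(monitor.sense()['eef_pos'],monitor.sense()['grip_width'])
E
```

```text
time_s: 16.6
eef_pos: [620.8, -110.4, 153.8]
ee_rot: [0.0, 0.906, -0.423, -0.0]
force: [0.7, 0.1, -2.8]
grip_width: 0.587
time_s: 17.5
eef_pos: [633.1, -137.9, 55.0]
ee_rot: [-0.0, 0.906, -0.422, 0.001]
force: [0.1, 0.4, -2.4]
grip_width: 0.588
[ 633.10720398 -137.94821794   55.08803654] 0.5895043937898957
```

View pics/scene8.png

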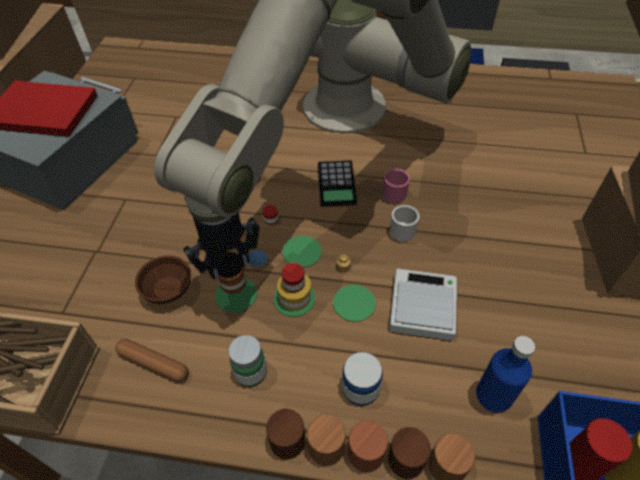

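```bash
python3 -m pendant '[[[1,0,0,-0.012,0],[1,0,0,-0.024,0],[1,0,0,-0.031,0],[1,0,0,-0.034,0],[1,0,0,-0.0355,0],[1,0,0,-0.0355,0],[1,0,0,-0.0355,0],[-1,0,0,-0.0355,0],[-1,0,0,-0.0355,0],[-1,0,0,-0.0355,0],[-1,0,0,-0.0355,0],[-1,0,0,-0.015,0],[-1,0,0,0.015,0],[-1,0,0,0.05,0],[-1,0,0,0.085,0],[-1,-0.02,0.02,0.1,0],[-1,-0.045,0.055,0.1,-8],[-1,-0.067,0.095,0.1,-16],[-1,-0.09,0.135,0.1,-24],[-1,-0.11,0.17,0.1,-32]]]'
python3 -m pendant '[[[-1,-0.02,0.033,0,-8],[-1,-0.04,0.066,0,-8],[-1,-0.06,0.1,-0.01,-8],[-1,-0.08,0.13,-0.03,-8],[-1,-0.095,0.147,-0.05,-8],[-1,-0.0975,0.1502,-0.06,-8],[-1,-0.0975,0.1502,-0.06,-8],[-1,-0.0975,0.1502,-0.06,-8]]]'
python3 m.py; python3 - <<'E'
from h import *
for n in("scene","top"):
    p,d=vision.capture(n); cv2.imwrite(f"pics/{n}9.png",p[:,:,::-1])
print(monitor.sense()['eef_pos'],monitor.sense()['ee_rot'])
E
```

```text
time_s: 19.6
eef_pos: [521.4, 33.8, 154.2]
ee_rot: [-0.0, 0.753, -0.658, 0.0]
force: [0.2, 1.1, 0.2]
grip_width: 1.0
time_s: 20.4
eef_pos: [426.2, 181.8, 94.6]
ee_rot: [0.0, -0.707, 0.707, -0.0]
force: [-0.7, -0.4, -0.9]
grip_width: 0.997
scene green [249.2 366.9] circ [764.5 -81.4  51.7] depthpt [810.9 -56.5  75.8]
scene green [294.  305.1] circ [624.7 -19.3  72.7] depthpt [655.4 -12.2  27.8]
scene green [353.8 302.7] circ [618.   99.7  78.1] depthpt [619.6  98.1   7.3]
scene green [236.6 298. ] circ [ 633.1 -136.7   69.4] depthpt [ 655.5 -126.9   26.6]
scene green [301.4 250.9] circ [505.9 -24.6  75.7] depthpt [505.4 -26.6   4.5]
scene green [337.6 195. ] circ [334.2  29.1  51.3] depthpt [344.7  28.9  18.3]
scene red [292.1 272.5] circ [589.3 -27.4  37. ] depthpt [624.7 -18.2  93.1]
scene red [268.9 210.7] circ [ 436.2 -106.8   21.7] depthpt [ 429.3 -112.8   34.5]
scene red [246.9 161.2] circ [ 288.8 -200.2   50.7] depthpt [ 308.  -189.7   58.5]
scene cup [404.3 216.7] circ [426.1 182.9  58.9] [424.6 183.2  57.1] 61.87944738804325 231
scene jar none [374.  363.    2.2]
scene bowl [
[... 527 characters left out ...]
305.4 -197.4   60. ] depthpt [ 307.5 -192.5   54.6]
top red [372.9 262.8] circ [ 427.3 -109.8   28.7] depthpt [ 429.  -109.5   29.3]
top red [322.7 155.1] circ [635.8 -20.1  41.9] depthpt [621.4 -18.2  87.9]
top yel [321.6 164.1] circ [625.4 -19.   58.5] depthpt [603.9 -16.   90.8]
top cup [221. 278.] circ [417.9 177.9  39.6] [402.2 167.8  56.9] 60.73246587766913 56
top jar none [415.4 189.7 416.6]
top bowl [455.5 149.6] circ [ 641.5 -276.9  106.5] [ 647.9 -283.    43.6] 48.510919530778914 605
top big [421.9 327.7] circ [ 306.5 -193.2   61.6] [ 306.3 -193.7   56.9] 61.22147351530729 948
[425.96231331 181.8703498   94.56865614] [ 5.11013921e-04 -7.06853422e-01  7.07359740e-01 -4.20745089e-04]
```

View pics/scene9.png

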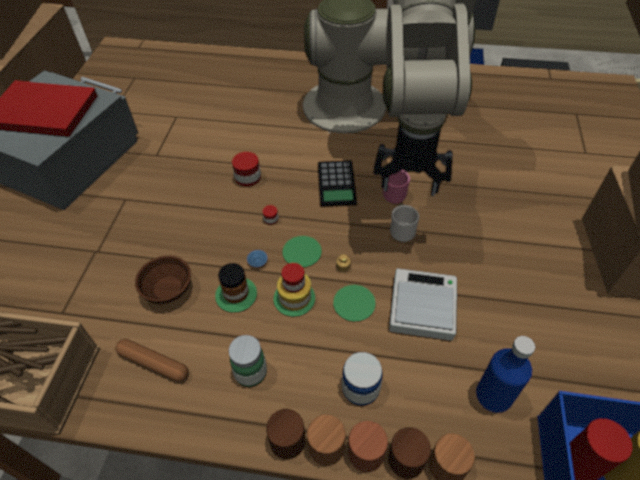

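View pics/top9.png

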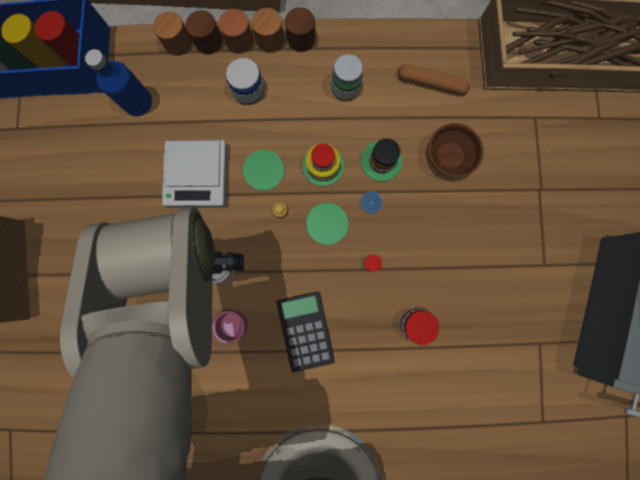

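```bash
python3 -m pendant '[[[-1,0,0,-0.02,0],[-1,0,0,-0.045,0],[-1,0,0,-0.065,0],[-1,0,0,-0.077,0],[-1,0,0,-0.08,0],[-1,0,0,-0.08,0],[-1,0,0,-0.08,0],[0,0,0,-0.08,0],[0.5,0,0,-0.08,0],[1,0,0,-0.08,0],[1,0,0,-0.08,0],[1,0,0,-0.08,0],[1,0,0,-0.08,0],[1,0,0,-0.08,0]]]' 30
python3 - <<'E'
from h import *
for n in("scene",):
    p,d=vision.capture(n); cv2.imwrite(f"pics/{n}10.png",p[:,:,::-1])
print(monitor.sense()['eef_pos'],monitor.sense()['grip_width'])
E
```

```text
time_s: 22.0
eef_pos: [425.6, 182.5, 14.9]
ee_rot: [-0.001, 0.707, -0.707, 0.0]
force: [-1.6, 0.4, 7.1]
grip_width: 0.665
[425.56531713 182.48048671  14.85331173] 0.6618615617203903
```

View pics/scene10.png

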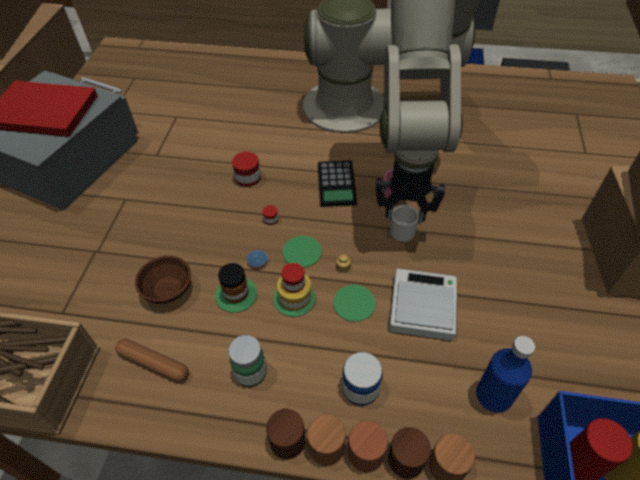

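Cup gripped at (404,220). Carry to (508,-25.6): dx +0.0825, dy −0.208.

```bash
python3 -m pendant '[[[1,0,0,0.012,0],[1,0,0,0.03,0],[1,0.002,-0.004,0.055,0],[1,0.007,-0.017,0.075,0],[1,0.015,-0.037,0.085,0],[1,0.025,-0.062,0.085,0],[1,0.035,-0.088,0.085,0],[1,0.045,-0.114,0.085,0],[1,0.055,-0.14,0.085,0],[1,0.065,-0.165,0.085,0],[1,0.074,-0.187,0.08,0],[1,0.08,-0.202,0.07,0],[1,0.0825,-0.208,0.055,0],[1,0.0825,-0.208,0.04,0],[1,0.0825,-0.208,0.035,0],[1,0.0825,-0.208,0.035,0],[1,0.0825,-0.208,0.035,0]]]'
python3 - <<'E'
from h import *
for n in("scene",):
    p,d=vision.capture(n); cv2.imwrite(f"pics/{n}11.png",p[:,:,::-1])
print(monitor.sense()['eef_pos'],monitor.sense()['grip_width'])
E
```

```text
time_s: 23.75
eef_pos: [507.8, -25.4, 49.6]
ee_rot: [-0.0, 0.707, -0.707, 0.0]
force: [0.3, -0.3, -1.2]
grip_width: 0.662
[507.9595546  -25.46287848  49.71371065] 0.6642111533311118
```

View pics/scene11.png

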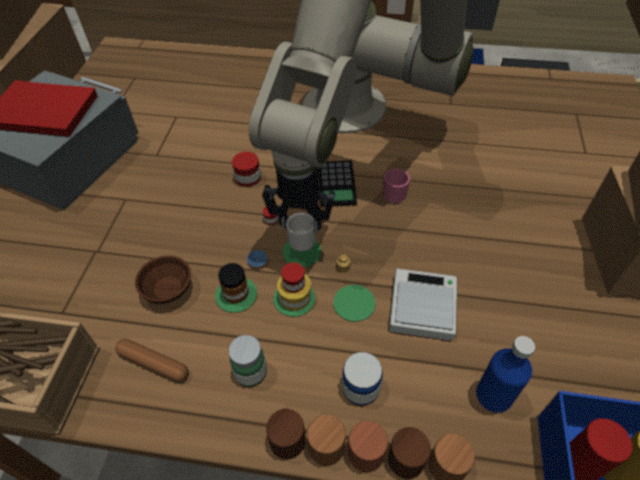

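Lower to z≈19 (−0.0305), release, rise and back away toward the robot's left.

```bash
python3 -m pendant '[[[1,0,0,-0.012,0],[1,0,0,-0.022,0],[1,0,0,-0.027,0],[1,0,0,-0.0305,0],[1,0,0,-0.0305,0],[1,0,0,-0.0305,0],[-1,0,0,-0.0305,0],[-1,0,0,-0.0305,0],[-1,0,0,-0.0305,0],[-1,0,0,-0.0305,0],[-1,0,0,-0.01,0],[-1,0,0,0.02,0],[-1,0,0,0.06,0],[-1,0,0,0.1,0],[-1,-0.03,0.03,0.12,0],[-1,-0.06,0.07,0.13,0],[-1,-0.09,0.11,0.13,0],[-1,-0.11,0.15,0.13,0],[-1,-0.12,0.19,0.13,0],[-1,-0.12,0.23,0.13,0]]]'
python3 -m pendant '[[[-1,0,0.04,0,0],[-1,0,0.07,0,0],[-1,0,0.08,0,0],[-1,0,0.08,0,0],[-1,0,0.08,0,0],[-1,0,0.08,0,0]]]'
cat >f.py <<'E'
from h import *
np.set_printoptions(precision=1,suppress=True)
for n in("scene","top"):
    ci=vision.camera_info(n)
    p,d=vision.capture(n); cv2.imwrite(f"pics/{n}12.png",p[:,:,::-1]); P=cloud(ci,d)
    H,S,V=cv2.split(cv2.cvtColor(p,cv2.COLOR_RGB2HSV)); R=((H<6)|(H>174))&(S>170)&(V>80); Y=(H>24)&(H<33)&(S>150)&(V>100)
    for k,zt,xy,m,tol in [('jar',74,(633,-137),None,7),('cup',62,(508,-26),None,7),('red',89,(625,-20),R,12),('yel',49,(625,-20),Y,12)]:
        w=(np.hypot(P[...,0]-xy[0],P[...,1]-xy[1])<45)&(abs(P[...,2]-zt)<tol)
        if m is not None: w&=m
        c=max(blobs(w,0),key=len); print(n,k,circ(cast(ci,cv2.convexHull(c)[:,0] if k!='x' else c,zt)),'medz',np.median(P[w],0))
print(monitor.sense()['eef_pos'],monitor.sense()['time_s'])
E
python3 f.py
```

```text
time_s: 25.8
eef_pos: [386.3, 206.0, 179.4]
ee_rot: [-0.0, 0.707, -0.707, 0.0]
force: [1.0, -0.2, 0.2]
grip_width: 1.0
time_s: 26.4
eef_pos: [387.8, 283.3, 179.1]
ee_rot: [-0.0, -0.707, 0.707, -0.0]
force: [0.6, -0.9, 0.0]
grip_width: 1.001
scene jar [ 633.7 -136.2   53.2] medz [ 634.2 -136.1   74.2]
scene cup [508.8 -23.7  60.9] medz [506.4 -24.6  61. ]
scene red [622.5 -18.1  41.7] medz [623.4 -17.9  89.5]
scene yel [647.8  -1.8  15.5] medz [649.6  -3.6  48.7]
top jar [ 630.9 -137.3   50.8] medz [ 631.2 -137.3   73.3]
top cup [505.4 -25.8  57.1] medz [507.7 -26.4  61.2]
top red [620.8 -19.5  41.3] medz [620.7 -19.7  88.6]
top yel [622.9 -19.5  63.9] medz [604.1 -23.7  48.6]
[387.9 283.5 179.1] 26.5
```

View pics/scene12.png

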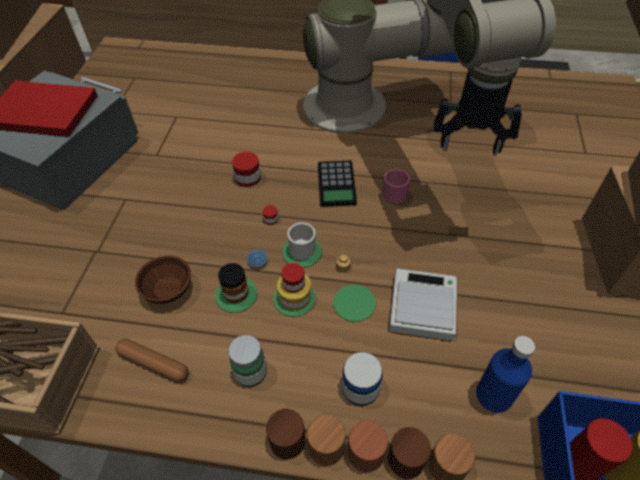

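View pics/top12.png

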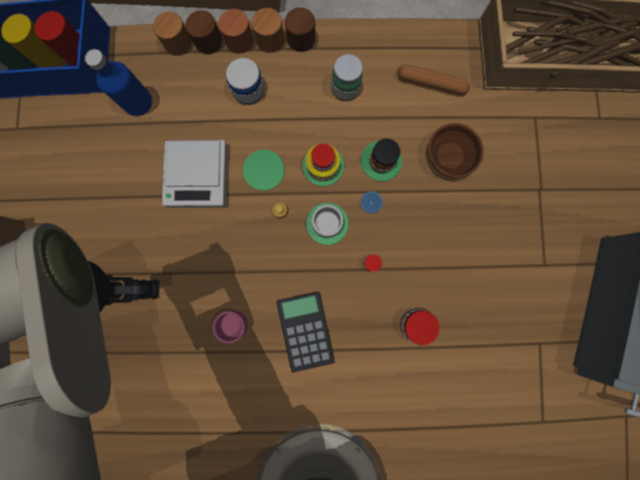

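Both views show everything upright and within about 4 mm of the mat centres (jar at 235,285, stack at 293,285, cup at 301,242 in the scene view). The mat by the scale is empty and the gripper is well clear.

```bash
python3 -c "
from rig import order; print(order.finish_job())"
```

```text
the job is handed in; nothing more can be done
None
```

The display is set out and I handed the job in at about 26.5 s of the 112 s limit. No verdict came back.

- **Placing:** the yellow tin is on the middle mat with the 44 mm red tin on top. The jar is on the mat beside the bowl, and the cup is on the front mat.
- **Last checks:** the top view put all four pieces within about 4 mm of their targets, and the red tin about 2 mm off the yellow tin's centre. The scene view agreed to about 3 mm for the jar, cup and red tin. All stood upright and at the expected heights, the mat by the scale was empty, and the gripper was clear.
- **Check that disagreed:** the last scene-view fit of the yellow tin was not valid, because the red tin hides most of its top (it gave a 15 mm circle). Its position therefore rests on the top view and on the top-view fit taken before stacking, which agree to about 2 mm.

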